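Press home the tip of the tallest shoe heel

TASK

Four bare wooden shoe heels stand upside down on the cobbler's bench, each with a black tip whose pin is only part way in. With the fingertips, press the tip of the tallest heel gently straight down until it sits fully home on the wood, then withdraw. Leave that heel standing where it is, without lifting or tipping it, and leave the other heels and the loose things around them untouched.

Things in the scene. Friction and masses are not known exactly. Their poses are not given: they have to be found in the camera images.
- tall_heel: The tallest of the four loose bare-wood heels, upside down: a round, slim, waisted cone 80 mm high, 60 mm across at its foot, 24 mm at its top, 0.08 to 0.17 kg. Origin: centre of its underside, on the bench; z up along its axis; yaw does not matter. The heels, jar and tin share six places in any order, some 30 mm or more apart.
- tall_tip_top (a point): Centre of the top face of the black tip on the tallest heel. The tip is a round black disc 24 mm across and 6 mm thick on a thin steel pin, on the heel's axis. At the start its top is about 94 to 96 mm above the bench, with a gap of 7.5 to 10 mm between disc and wood; fully home its top is 86 mm above the bench.
- tall_tip (a joint): How far the tall heel's tip has been pressed in, m: 0 = standing 10 mm proud, 0.010 = fully home against the wood (a hard stop). Starts at 0 to 0.0025. The pin slides straight down with a steady friction of about 4 N and stays where it is left.
- short_heel: A heel to leave alone: the other slim round heel, same style as the tall one but clearly shorter: 46 mm high, foot 56 mm across. Bare wood, loose, upside down. Origin: on its underside, below the tip's pin.
- short_tip_top (a point): Centre of the top (on the pin's axis) of that heel's black tip, a 24 mm round disc, 6 mm thick, also standing proud; this point is up to 62 mm above the bench.
- block_heel: A heel to leave alone: a D-shaped block heel, 60 mm high, foot 54 mm across. Bare wood, loose, upside down. Origin: on its underside, below the tip's pin.
- block_tip_top (a point): Centre of the top (on the pin's axis) of that heel's black tip, a D-shaped plate 49 mm wide, 6 mm thick, also standing proud; this point is up to 76 mm above the bench.
- low_heel: A heel to leave alone: a low wide D-shaped heel, 30 mm high, foot 60 mm across. Bare wood, loose, upside down. Origin: on its underside, below the tip's pin.
- low_tip_top (a point): Centre of the top (on the pin's axis) of that heel's black tip, a D-shaped plate 55 mm wide, 6 mm thick, also standing proud; this point is up to 46 mm above the bench.
- jar: Closed glass jar with a steel lid, 56 mm across, 62 mm high, loose, among the heels. Origin: centre of its underside.
- tack_tin: Flat round aluminium tin, 66 mm across, 30 mm high, loose, among the heels. Origin: centre of its underside.
- hammer: Hammer lying on the bench on the robot's left (y about 0.43), along x, under 50 mm high. Origin: on the bench under it.
- brush: Brush lying on the bench on the robot's right (y about -0.42), along x, under 50 mm high. Origin: on the bench under it.
- mug: White mug, 76 mm across, 85 mm high, beyond the heels (x about 0.77). Origin: centre of its underside.
- bottle: Clear plastic bottle with a yellow cap, 62 mm across, 140 mm high, beyond the heels (x about 0.77). Origin: centre of its underside.
Not all that is in view belongs to the job. Leave any green, purple or turquoise look-alike of the tall_heel alone.

How it is judged (in metres and radians):
At the end, for the whole second after the job is handed in: The tallest heel's tip is pressed in to within 2 mm of fully home; that heel stands upright (within 0.05 rad), at rest on the bench, within 15 mm of where it started; the other three heels with their tips, the jar, tin, hammer, brush, mug and bottle are within 8 mm of where they started (value of joint tall_tip above 0.008 m and height (world z) of tall_heel below 0.003 m and angle between tall_heel's own z axis and vertical below 0.05 rad and distance of tall_heel from where it was at the start of the episode below 0.015 m and linear speed of tall_heel below 0.01 m/s and distance of each of short_tip_top, block_tip_top, low_tip_top, jar, tack_tin, hammer, brush, mug, bottle from where it was at the start of the episode below 0.008 m); the robot touches nothing.
It fails at once if The tall heel or its tip is pressed harder than 25 N (contact force between the arm and tall_heel above 25 N).
It fails at once if The tall heel is lifted more than 6 mm, tipped more than 0.2 rad or pushed more than 20 mm (height (world z) of tall_heel above 0.006 m or angle between tall_heel's own z axis and vertical above 0.2 rad or distance of tall_heel from where it was at the start of the episode above 0.02 m).
It fails at once if Another heel or its tip, or another listed thing, is moved more than 8 mm (distance of any of short_tip_top, block_tip_top, low_tip_top, jar, tack_tin, hammer, brush, mug, bottle from where it was at the start of the episode above 0.008 m).
It fails at once if The robot presses on another heel, the jar, tin, hammer, brush, mug or bottle with more than 1 N (contact force between the arm and jar above 1 N or contact force between the arm and tack_tin above 1 N or contact force between the arm and hammer above 1 N or contact force between the arm and brush above 1 N or contact force between the arm and mug above 1 N or contact force between the arm and bottle above 1 N or contact force between the arm and short_heel above 1 N or contact force between the arm and block_heel above 1 N or contact force between the arm and low_heel above 1 N).
It also fails if it takes over 38 s, if anything falls off the work surface, if the arm or the gripper's body presses on something with over 40 N, if the wrist force passes 120 N, or if a joint passes its speed limit or range.

ROBOT

A 6-joint arm with a two-finger parallel gripper is mounted at the origin on the work surface. World frame = base frame: x ahead of the robot, y to its left, z up, the work surface at z = 0. Lengths are in mm, angles in rad, forces in N, time in s.
With the tool pointing down it reaches from about 425 to 1125 mm from the base axis. Payload 14.9 kg.
Tool frame: the origin (TCP) lies at the very end of the fingers, on their centre line; the grasp point (between the pads) lies ctrl.hold_point_z behind it (ctrl.hold_point_z is the distance from the TCP to the grasp point, in mm); z points along the fingers, y is the line along which they close (so a half turn about z gives the same grasp; the last joint's range is limited). The gripper opens to 91 mm and grips with 3 to 60 N. Pads are 32 mm wide; open, the fingers measure 118 mm over their backs; the gripper's body (76 mm by 178 mm) begins 60 mm behind the grasp point.
Start: joints at [1.186, 0.379, 1.734, -0, 1.028, -0.033], TCP at [241.219, 657.139, 213.932] pointing down, gripper open.
Joint ranges: [-2.77, 2.77], [-0.74, 2.19], [0, 2.66], [-1.06, 4.2], [0.31, 2.87], [-3.08, 3.08]. Speed limits (rad/s): [1.89, 1.89, 2.39, 3.14, 3.14, 3.14].

INTERFACE

Orientations are given as a unit quaternion [w, x, y, z].
In Python, from workcell import ctrl gives the robot as it stands.
- The arm moves only by the shell command python3 -m pendant 'ROWS' [FORCE]. ROWS is JSON, a list of rows, each an object of numbers: "gripper": the finger opening in m, from 0 to 0.0912; "tx", "ty", "tz": the shift along the tool's x, y, z in m; "rx", "ry", "rz": the turn, a rotation vector about the tool's x, y, z in degrees. In form: [{"gripper": .., "tx": .., "ty": .., "tz": .., "rx": .., "ry": .., "rz": ..}, ...]. A call has exactly 5 rows; each row is the pose to reach, as a shift and turn from the pose commanded when the call began, along the tool's axes at that moment; what a row does not reach only later rows make up. A row lasts 1/10 s, in which the tool goes at most 50 mm and 8.59 degrees, less where a joint would pass 70% of its speed; a pose out of reach is approached as far as the arm can. A call with a gripper value outside its range is refused whole. The fingers move at their own pace and stop on an object; FORCE is the grip in N (left out, the last holds). Time passes only in rows, so rows that repeat a pose let the fingers close, or fill a call up. It gives the time, the measured TCP pose, the force, the opening and the grip force at its end, in the units of the state.
- ctrl.get_obs(): the state, without advancing time (a new reading comes with each control period).
- ctrl.read_camera(name): name is "scene" or "top" or "wrist"; returns a dict with "img" (384x512x3 uint8, red, green, blue), "fx", "fy", "cx", "cy" (pixels), "cam_to_world" (4x4, takes a point from camera to world coordinates); the wrist camera has in their place "T_tool_cam" (4x4, takes a point from camera to tool coordinates, whose origin is the TCP and whose axes are the flange's). Camera axes: x right, y down, z forward; pixel columns grow to the right and rows downward; lengths in mm; the calibration is good to about 2 mm. A picture is of the moment at which its call begins: read the wrist's pose just before it. There is no depth.
- ctrl.finish_job(): hands the job in; it is judged then, once.
The state is a dict: "clock": time; "joint_positions": joint angles; "joint_velocities": joint speeds; "joint_efforts": joint torques, N m; "position": TCP position; "eef_rot": TCP orientation; "ft_force": force on the tool from outside, world axes, zero at the start; "torque": the same for the moment, N m; "width": finger opening in mm; "grip_force": force on a finger pad.
Only numpy, scipy, OpenCV 4.12 (cv2) and the standard library are available. Lean on these libraries where they do the work, as an engineer would, in place of code of your own. Each camera call takes 0.05 s, during which the arm holds its last target. There are 200 camera calls.

## Working session

There is one attempt and no reset: what is moved stays moved. The work goes in short steps, Python scripts to look and compute and a shell command to move; the robot and the scene stay as the last step left them, time stands still between calls to the robot, and variables do not carry over. Pictures are saved under pics/ and viewed, at most 10 in all, crops included, and the job is handed in when it is done.

```bash
mkdir -p pics
python3 - <<'E'
from workcell import ctrl
import cv2,numpy as np
for n in("top","scene"):
    c=ctrl.read_camera(n);cv2.imwrite(f"pics/{n}0.png",cv2.resize(c["img"][:,:,::-1],(800,600),interpolation=cv2.INTER_CUBIC))
    print(n,c["fx"],c["fy"],c["cx"],c["cy"],np.round(c["cam_to_world"],4).tolist())
o=ctrl.get_obs();print(o["clock"],o["position"],o["eef_rot"],o["ft_force"],ctrl.hold_point_z)
E
```

```text
top 465.67928827153804 465.67928827153804 254.2276506467872 192.5008746012629 [[0.0238, -0.9883, 0.1509, 359.9253], [-0.9996, -0.0213, 0.0183, -3.0435], [-0.0148, -0.1512, -0.9884, 1482.2133], [0.0, 0.0, 0.0, 1.0]]
scene 428.91182848128517 428.91182848128517 259.64674971732256 196.04005702247866 [[0.7517, 0.5241, -0.4003, 1025.2704], [0.6594, -0.5859, 0.471, -506.4257], [0.0123, -0.618, -0.7861, 987.9592], [0.0, 0.0, 0.0, 1.0]]
0.1 [241.09390572 656.82833061 213.39186267] [-8.98368919e-05  1.74992469e-01  9.84569666e-01 -4.48372890e-04] [0.65628971 0.25134308 0.7259565 ] 18.8
```

View pics/top0.png

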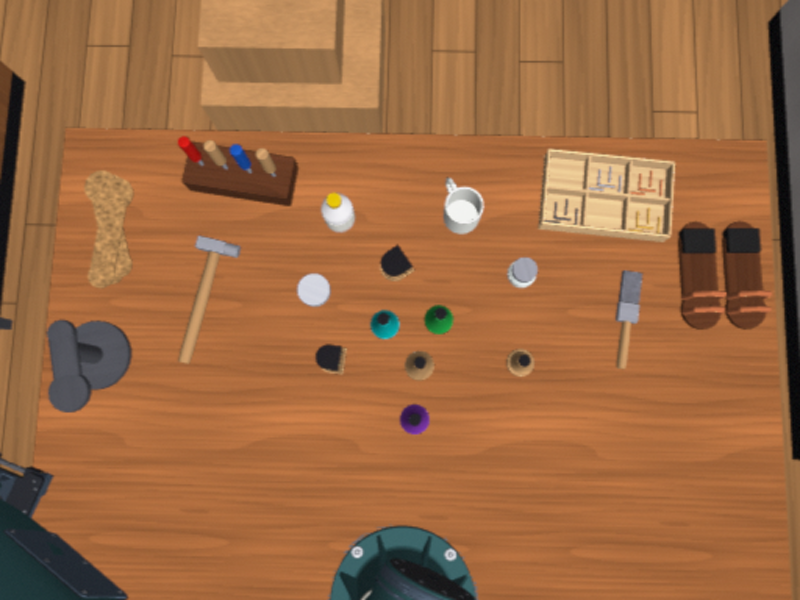

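View pics/scene0.png

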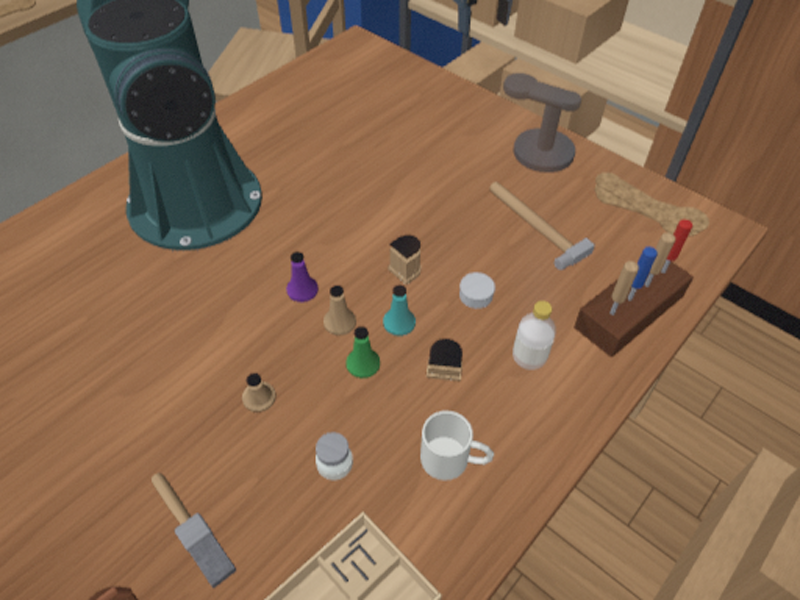

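The two bare-wood round heels are at (420,364) and (520,362) in the top view, which are (338,310) and (257,392) in the scene view. The one at (420,364)/(338,310) is clearly taller, so it is the tall heel. The purple, green and turquoise ones are decoys. I'll confirm with an enlarged crop.

Run:
```python
import cv2,numpy as np
from workcell import ctrl
r=[]
for n,x,y in(("top",242,200),("scene",190,165)):
    c=ctrl.read_camera(n)["img"][y:y+60,x:x+40,::-1]
    r.append(cv2.resize(c,(400,600),interpolation=cv2.INTER_CUBIC))
cv2.imwrite("pics/crop.png",np.hstack(r))
```

```text
(no output)
```

View pics/crop.png

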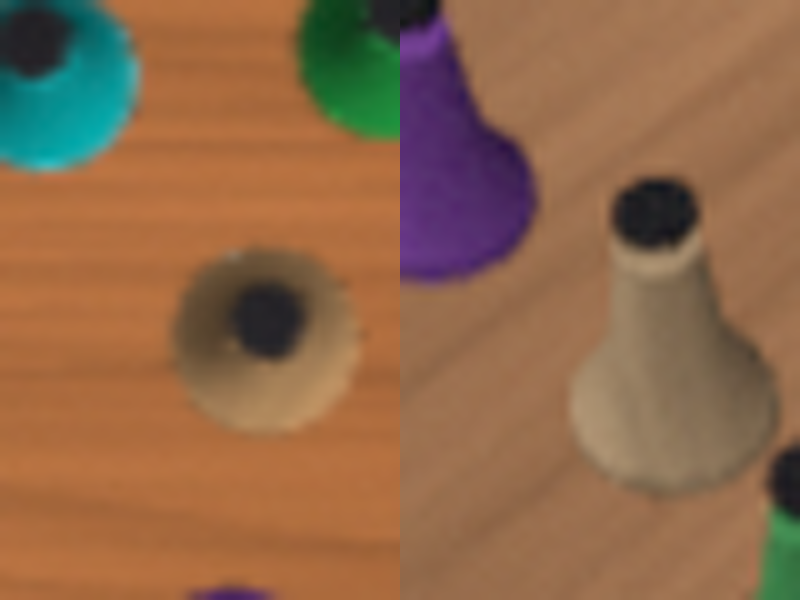

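```bash
cat > h.py <<'E'
import numpy as np
from workcell import ctrl
def ray(c,u,v,M=None):
    M=np.array(c["cam_to_world"]) if M is None else M
    d=M[:3,:3]@[(u-c["cx"])/c["fx"],(v-c["cy"])/c["fy"],1]
    return M[:3,3],d
def at(c,u,v,z,M=None):
    o,d=ray(c,u,v,M);return o+d*(z-o[2])/d[2]
E
python3 - <<'E'
from h import *
t=ctrl.read_camera("top");s=ctrl.read_camera("scene")
f=lambda x0,y0,u,v:(x0+(u+.5)/10-.5,y0+(v+.5)/10-.5)
a=f(242,200,268,320);b=f(190,165,255,208)
print("top tip z95",at(t,*a,95),"foot z0",at(t,*f(242,200,267,340),5))
print("scene tip",at(s,*b,95), "foot", at(s,*f(190,165,273,418),5))
o1,d1=ray(t,*a);o2,d2=ray(s,*b)
k=np.linalg.lstsq(np.c_[d1,-d2],o2-o1,rcond=None)[0];print("tri",o1+k[0]*d1,o2+k[1]*d2)
g=.64
for n,u,v in(("green",438,314),("turq",384,317),("purple",414,415),("short",521,357)):print(n,at(t,u*g,v*g,90 if n!="short" else 60))
E
```

```text
top tip z95 [455.10400532 -22.19412889  95.        ] foot z0 [454.94977087 -23.24176656   5.        ]
scene tip [456.68284786 -23.98170715  95.        ] foot [458.25908703 -27.11902593   5.        ]
tri [455.28258069 -22.23005945  92.39729584] [455.01695603 -22.56820548  92.38373907]
green [548.33784572 -56.5476853   90.        ]
turq [540.22707917  47.47140528  90.        ]
purple [354.81166692 -14.18909661  90.        ]
short [ 471.36138939 -220.65323217   60.        ]
```

```bash
Z='"rx":0,"ry":0,"rz":0'
python3 -m pendant '[{"gripper":0,"tx":-0.0293,"ty":-0.038,"tz":0,"rx":0,"ry":0,"rz":0},{"gripper":0,"tx":-0.0586,"ty":-0.076,"tz":0,"rx":0,"ry":0,"rz":0},{"gripper":0,"tx":-0.0879,"ty":-0.114,"tz":0,"rx":0,"ry":0,"rz":0},{"gripper":0,"tx":-0.1172,"ty":-0.152,"tz":0,"rx":0,"ry":0,"rz":0},{"gripper":0,"tx":-0.1465,"ty":-0.19,"tz":0,"rx":0,"ry":0,"rz":0}]' 10
python3 -m pendant '[{"gripper":0,"tx":-0.0293,"ty":-0.038,"tz":0,"rx":0,"ry":0,"rz":0},{"gripper":0,"tx":-0.0586,"ty":-0.076,"tz":0,"rx":0,"ry":0,"rz":0},{"gripper":0,"tx":-0.0879,"ty":-0.114,"tz":0,"rx":0,"ry":0,"rz":0},{"gripper":0,"tx":-0.1172,"ty":-0.152,"tz":0,"rx":0,"ry":0,"rz":0},{"gripper":0,"tx":-0.1465,"ty":-0.19,"tz":0,"rx":0,"ry":0,"rz":0}]'
cat > d.py <<'E'
from h import *
import sys
from scipy.spatial.transform import Rotation as R
o=ctrl.get_obs();q=o["eef_rot"];r=R.from_quat([q[1],q[2],q[3],q[0]])
t=np.array([float(v) for v in sys.argv[1:4]])
print(o["clock"],o["position"],q,o["ft_force"],o["width"],"tool shift",r.inv().apply(t-o["position"]))
E
python3 d.py 455.5 -23 150
```

```text
clock: 0.8
position: [313.4, 426.5, 213.9]
eef_rot: [0.0, 0.175, 0.985, 0.0]
ft_force: [2.0, 1.3, 0.5]
width: 53.9
grip_force: 0.0
clock: 1.3
position: [385.5, 197.7, 214.2]
eef_rot: [0.0, 0.175, 0.985, 0.0]
ft_force: [1.0, 0.4, -0.3]
width: 14.1
grip_force: 0.0
1.3 [385.49954811 197.67904107 214.16288155] [2.91857078e-04 1.74798805e-01 9.84604115e-01 1.72106774e-04] [ 0.97939561  0.42677164 -0.29409835] 14.054806877291796 tool shift [-141.65086212 -183.12657521   64.155035  ]
```

```bash
python3 -m pendant '[{"gripper":0,"tx":-0.029,"ty":-0.037,"tz":0,"rx":0,"ry":0,"rz":0},{"gripper":0,"tx":-0.058,"ty":-0.074,"tz":0,"rx":0,"ry":0,"rz":0},{"gripper":0,"tx":-0.087,"ty":-0.111,"tz":0,"rx":0,"ry":0,"rz":0},{"gripper":0,"tx":-0.114,"ty":-0.147,"tz":0,"rx":0,"ry":0,"rz":0},{"gripper":0,"tx":-0.137,"ty":-0.178,"tz":0,"rx":0,"ry":0,"rz":0}]'
python3 -m pendant '[{"gripper":0,"tx":0,"ty":0,"tz":0.015,"rx":0,"ry":0,"rz":0},{"gripper":0,"tx":0,"ty":0,"tz":0.03,"rx":0,"ry":0,"rz":0},{"gripper":0,"tx":0,"ty":0,"tz":0.045,"rx":0,"ry":0,"rz":0},{"gripper":0,"tx":0,"ty":0,"tz":0.055,"rx":0,"ry":0,"rz":0},{"gripper":0,"tx":0,"ty":0,"tz":0.055,"rx":0,"ry":0,"rz":0}]'
python3 d.py 455.5 -23 110
python3 - <<'E'
from h import *
import cv2
from scipy.spatial.transform import Rotation as R
o=ctrl.get_obs();q=o["eef_rot"];T=np.eye(4);T[:3,:3]=R.from_quat([q[1],q[2],q[3],q[0]]).as_matrix();T[:3,3]=o["position"]
c=ctrl.read_camera("wrist");M=T@np.array(c["T_tool_cam"]);np.save("M.npy",M)
P=np.linalg.inv(M)@[455.5,-23,95,1];print("predicted px",c["fx"]*P[0]/P[2]+c["cx"],c["fy"]*P[1]/P[2]+c["cy"],"x1.5625")
cv2.imwrite("pics/w1.png",cv2.resize(c["img"][:,:,::-1],(800,600)))
E
```

```text
clock: 1.8
position: [453.0, -17.1, 214.2]
eef_rot: [0.0, 0.175, 0.984, 0.0]
ft_force: [-0.2, 0.7, 0.4]
width: 0.6
grip_force: 0.0
clock: 2.3
position: [451.9, -14.8, 157.9]
eef_rot: [-0.001, 0.175, 0.985, -0.0]
ft_force: [-0.7, 0.2, 0.9]
width: 0.5
grip_force: 0.0
2.3 [451.87977409 -14.77268731 157.91745048] [-9.96960197e-04  1.74981875e-01  9.84571145e-01 -9.87273245e-05] [-0.73063506  0.16698181  0.85228503] 0.4543103486644638 tool shift [-6.32577878 -6.4500605  47.90885108]
predicted px 253.73725511014322 218.37466388432014 x1.5625
```

View pics/w1.png

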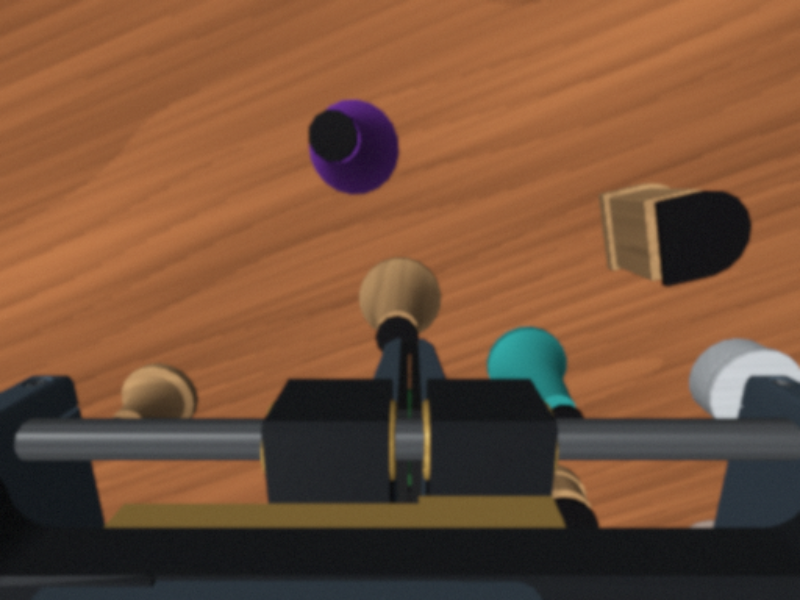

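The wrist view shows the black tip centred near (398,339), against a prediction of (396.5,341), so the position holds to about 1 mm. The fingers are closed and next to it. I'll centre over the tip and descend.

```bash
python3 -m pendant '[{"gripper":0,"tx":-0.003,"ty":-0.003,"tz":0.01,"rx":0,"ry":0,"rz":0},{"gripper":0,"tx":-0.0063,"ty":-0.0065,"tz":0.025,"rx":0,"ry":0,"rz":0},{"gripper":0,"tx":-0.0063,"ty":-0.0065,"tz":0.038,"rx":0,"ry":0,"rz":0},{"gripper":0,"tx":-0.0063,"ty":-0.0065,"tz":0.046,"rx":0,"ry":0,"rz":0},{"gripper":0,"tx":-0.0063,"ty":-0.0065,"tz":0.046,"rx":0,"ry":0,"rz":0}]'
python3 -m pendant '[{"gripper":0,"tx":0,"ty":0,"tz":0,"rx":0,"ry":0,"rz":0},{"gripper":0,"tx":0,"ty":0,"tz":0,"rx":0,"ry":0,"rz":0},{"gripper":0,"tx":0,"ty":0,"tz":0,"rx":0,"ry":0,"rz":0},{"gripper":0,"tx":0,"ty":0,"tz":0,"rx":0,"ry":0,"rz":0},{"gripper":0,"tx":0,"ty":0,"tz":0,"rx":0,"ry":0,"rz":0}]'
python3 d.py 455.5 -23 98
```

```text
clock: 2.85
position: [455.6, -23.0, 111.9]
eef_rot: [-0.001, 0.175, 0.985, -0.0]
ft_force: [0.4, 0.2, -0.0]
width: 0.4
grip_force: 0.0
clock: 3.35
position: [456.4, -23.1, 113.2]
eef_rot: [0.0, 0.175, 0.985, 0.0]
ft_force: [-0.0, -0.0, 0.6]
width: 0.4
grip_force: 0.0
3.35 [456.40263656 -23.11496668 113.15052641] [2.08598363e-04 1.74969686e-01 9.84573799e-01 1.10067446e-05] [-0.04808745 -0.00865689  0.63717643] 0.4021472171396877 tool shift [ 0.89314478 -0.20450233 15.15014494]
```

```bash
python3 -m pendant '[{"gripper":0,"tx":0,"ty":0,"tz":0.004,"rx":0,"ry":0,"rz":0},{"gripper":0,"tx":0,"ty":0,"tz":0.008,"rx":0,"ry":0,"rz":0},{"gripper":0,"tx":0,"ty":0,"tz":0.011,"rx":0,"ry":0,"rz":0},{"gripper":0,"tx":0,"ty":0,"tz":0.014,"rx":0,"ry":0,"rz":0},{"gripper":0,"tx":0,"ty":0,"tz":0.014,"rx":0,"ry":0,"rz":0}]'
python3 -m pendant '[{"gripper":0,"tx":0,"ty":0,"tz":0.0005,"rx":0,"ry":0,"rz":0},{"gripper":0,"tx":0,"ty":0,"tz":0.001,"rx":0,"ry":0,"rz":0},{"gripper":0,"tx":0,"ty":0,"tz":0.0015,"rx":0,"ry":0,"rz":0},{"gripper":0,"tx":0,"ty":0,"tz":0.002,"rx":0,"ry":0,"rz":0},{"gripper":0,"tx":0,"ty":0,"tz":0.0025,"rx":0,"ry":0,"rz":0}]'
python3 -m pendant '[{"gripper":0,"tx":0,"ty":0,"tz":0.0005,"rx":0,"ry":0,"rz":0},{"gripper":0,"tx":0,"ty":0,"tz":0.001,"rx":0,"ry":0,"rz":0},{"gripper":0,"tx":0,"ty":0,"tz":0.0015,"rx":0,"ry":0,"rz":0},{"gripper":0,"tx":0,"ty":0,"tz":0.002,"rx":0,"ry":0,"rz":0},{"gripper":0,"tx":0,"ty":0,"tz":0.002,"rx":0,"ry":0,"rz":0}]'
python3 - <<'E'
import cv2
from h import *
c=ctrl.read_camera("scene")["img"][145:205,175:255,::-1]
cv2.imwrite("pics/s2.png",cv2.resize(c,(800,600),interpolation=cv2.INTER_CUBIC))
E
python3 d.py 455.5 -23 90
```

```text
clock: 3.85
position: [456.0, -23.1, 98.4]
eef_rot: [-0.0, 0.175, 0.985, -0.0]
ft_force: [0.8, 0.5, 0.4]
width: 0.4
grip_force: 0.0
clock: 4.35
position: [456.3, -23.1, 96.5]
eef_rot: [0.0, 0.175, 0.985, 0.0]
ft_force: [0.4, -0.3, 0.3]
width: 0.7
grip_force: 0.0
clock: 4.85
position: [456.3, -23.1, 94.4]
eef_rot: [-0.0, 0.175, 0.985, -0.0]
ft_force: [-0.4, 1.1, 0.8]
width: 0.2
grip_force: 0.0
4.9 [456.2599404  -23.13091158  94.40336134] [-4.16205653e-05  1.74990230e-01  9.84570169e-01 -1.30474849e-05] [ 0.51733635 -0.12025133  0.7853747 ] 0.6346847329087825 tool shift [ 0.75816802 -0.13878909  4.40342562]
```

View pics/s2.png

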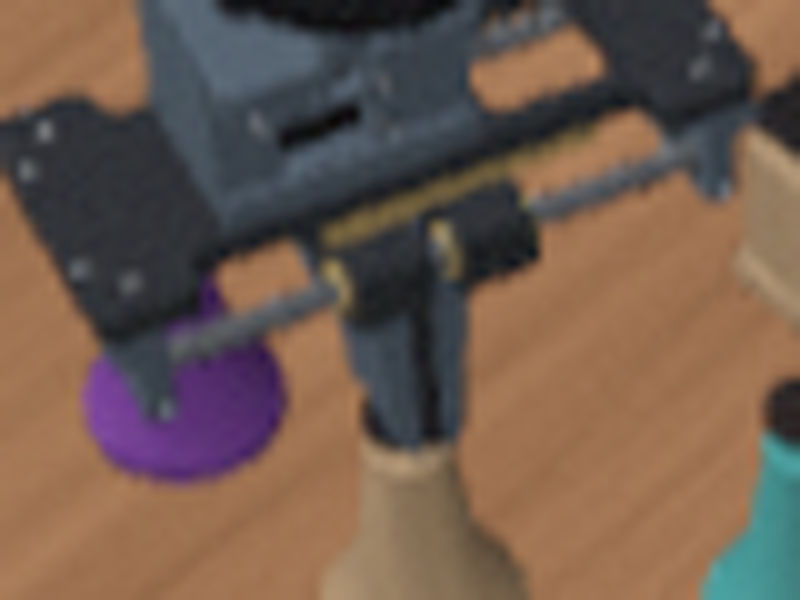

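In the scene crop the fingertips, at about (420,440), sit just over the black disc, whose left edge shows at (372,420). I'll go on down slowly.

```bash
python3 -m pendant '[{"gripper":0,"tx":0,"ty":0,"tz":0.0005,"rx":0,"ry":0,"rz":0},{"gripper":0,"tx":0,"ty":0,"tz":0.001,"rx":0,"ry":0,"rz":0},{"gripper":0,"tx":0,"ty":0,"tz":0.0015,"rx":0,"ry":0,"rz":0},{"gripper":0,"tx":0,"ty":0,"tz":0.002,"rx":0,"ry":0,"rz":0},{"gripper":0,"tx":0,"ty":0,"tz":0.002,"rx":0,"ry":0,"rz":0}]'
python3 -m pendant '[{"gripper":0,"tx":0,"ty":0,"tz":0.0005,"rx":0,"ry":0,"rz":0},{"gripper":0,"tx":0,"ty":0,"tz":0.001,"rx":0,"ry":0,"rz":0},{"gripper":0,"tx":0,"ty":0,"tz":0.0015,"rx":0,"ry":0,"rz":0},{"gripper":0,"tx":0,"ty":0,"tz":0.002,"rx":0,"ry":0,"rz":0},{"gripper":0,"tx":0,"ty":0,"tz":0.002,"rx":0,"ry":0,"rz":0}]'
python3 d.py 455.5 -23 86
```

```text
clock: 5.4
position: [456.3, -23.1, 92.4]
eef_rot: [0.0, 0.175, 0.985, -0.0]
ft_force: [-0.1, -0.0, 2.8]
width: 0.3
grip_force: 1.2
clock: 5.9
position: [456.3, -23.1, 90.4]
eef_rot: [0.0, 0.175, 0.985, 0.0]
ft_force: [-0.0, 0.6, 1.5]
width: 0.5
grip_force: 0.8
5.9 [456.32852913 -23.13267564  90.36720391] [6.26615884e-05 1.75008991e-01 9.84566833e-01 6.59341207e-06] [-0.0334917   0.5777964   1.45697695] 0.4954771165944379 tool shift [ 0.82402745 -0.16112854  4.36709855]
```

```bash
python3 -m pendant '[{"gripper":0,"tx":0,"ty":0,"tz":0.0005,"rx":0,"ry":0,"rz":0},{"gripper":0,"tx":0,"ty":0,"tz":0.001,"rx":0,"ry":0,"rz":0},{"gripper":0,"tx":0,"ty":0,"tz":0.0015,"rx":0,"ry":0,"rz":0},{"gripper":0,"tx":0,"ty":0,"tz":0.002,"rx":0,"ry":0,"rz":0},{"gripper":0,"tx":0,"ty":0,"tz":0.002,"rx":0,"ry":0,"rz":0}]'
python3 -m pendant '[{"gripper":0,"tx":0,"ty":0,"tz":0.0002,"rx":0,"ry":0,"rz":0},{"gripper":0,"tx":0,"ty":0,"tz":0.0004,"rx":0,"ry":0,"rz":0},{"gripper":0,"tx":0,"ty":0,"tz":0.0006,"rx":0,"ry":0,"rz":0},{"gripper":0,"tx":0,"ty":0,"tz":0.0008,"rx":0,"ry":0,"rz":0},{"gripper":0,"tx":0,"ty":0,"tz":0.001,"rx":0,"ry":0,"rz":0}]'
```

```text
clock: 6.4
position: [456.3, -23.1, 88.4]
eef_rot: [0.0, 0.175, 0.985, -0.0]
ft_force: [1.1, -0.3, 1.1]
width: 0.2
grip_force: 0.9
clock: 6.9
position: [456.3, -23.1, 87.4]
eef_rot: [0.0, 0.175, 0.985, -0.0]
ft_force: [-0.6, 0.4, 3.5]
width: 0.7
grip_force: 1.9
```

```bash
python3 -m pendant '[{"gripper":0,"tx":0,"ty":0,"tz":0.0001,"rx":0,"ry":0,"rz":0},{"gripper":0,"tx":0,"ty":0,"tz":0.0002,"rx":0,"ry":0,"rz":0},{"gripper":0,"tx":0,"ty":0,"tz":0.0003,"rx":0,"ry":0,"rz":0},{"gripper":0,"tx":0,"ty":0,"tz":0.0004,"rx":0,"ry":0,"rz":0},{"gripper":0,"tx":0,"ty":0,"tz":0.0004,"rx":0,"ry":0,"rz":0}]'
```

```text
clock: 7.4
position: [456.3, -23.1, 87.1]
eef_rot: [0.0, 0.175, 0.985, 0.0]
ft_force: [0.9, 0.1, 3.6]
width: 0.5
grip_force: 1.7
```

```bash
python3 -m pendant '[{"gripper":0,"tx":0,"ty":0,"tz":0.0001,"rx":0,"ry":0,"rz":0},{"gripper":0,"tx":0,"ty":0,"tz":0.0002,"rx":0,"ry":0,"rz":0},{"gripper":0,"tx":0,"ty":0,"tz":0.0003,"rx":0,"ry":0,"rz":0},{"gripper":0,"tx":0,"ty":0,"tz":0.0004,"rx":0,"ry":0,"rz":0},{"gripper":0,"tx":0,"ty":0,"tz":0.0005,"rx":0,"ry":0,"rz":0}]'
```

```text
clock: 7.9
position: [456.3, -23.1, 86.5]
eef_rot: [-0.0, 0.175, 0.985, 0.0]
ft_force: [0.3, -0.3, 4.1]
width: 0.5
grip_force: 1.9
```

```bash
python3 -m pendant '[{"gripper":0,"tx":0,"ty":0,"tz":0.0001,"rx":0,"ry":0,"rz":0},{"gripper":0,"tx":0,"ty":0,"tz":0.0002,"rx":0,"ry":0,"rz":0},{"gripper":0,"tx":0,"ty":0,"tz":0.0003,"rx":0,"ry":0,"rz":0},{"gripper":0,"tx":0,"ty":0,"tz":0.0003,"rx":0,"ry":0,"rz":0},{"gripper":0,"tx":0,"ty":0,"tz":0.0003,"rx":0,"ry":0,"rz":0}]'; python3 d.py 455.5 -23 86
```

```text
clock: 8.4
position: [456.3, -23.1, 86.2]
eef_rot: [0.0, 0.175, 0.985, -0.0]
ft_force: [0.3, -0.3, 3.8]
width: 0.7
grip_force: 2.0
8.4 [456.29133393 -23.12815408  86.23684026] [ 8.89059885e-06  1.74977533e-01  9.84572426e-01 -1.65802192e-06] [ 0.31713431 -0.25302331  3.81223497] 0.727300062756074 tool shift [ 0.78703772 -0.15235225  0.23682605]
```

```bash
python3 -m pendant '[{"gripper":0,"tx":0,"ty":0,"tz":0.0001,"rx":0,"ry":0,"rz":0},{"gripper":0,"tx":0,"ty":0,"tz":0.0001,"rx":0,"ry":0,"rz":0},{"gripper":0,"tx":0,"ty":0,"tz":0.0002,"rx":0,"ry":0,"rz":0},{"gripper":0,"tx":0,"ty":0,"tz":0.0002,"rx":0,"ry":0,"rz":0},{"gripper":0,"tx":0,"ty":0,"tz":0.0002,"rx":0,"ry":0,"rz":0}]'
```

```text
clock: 8.9
position: [456.4, -23.1, 86.2]
eef_rot: [0.0, 0.175, 0.985, 0.0]
ft_force: [0.3, -0.2, 8.5]
width: 0.3
grip_force: 4.2
```

```bash
python3 -m pendant '[{"gripper":0,"tx":0,"ty":0,"tz":0.0001,"rx":0,"ry":0,"rz":0},{"gripper":0,"tx":0,"ty":0,"tz":0.0001,"rx":0,"ry":0,"rz":0},{"gripper":0,"tx":0,"ty":0,"tz":0.0001,"rx":0,"ry":0,"rz":0},{"gripper":0,"tx":0,"ty":0,"tz":0.0001,"rx":0,"ry":0,"rz":0},{"gripper":0,"tx":0,"ty":0,"tz":0.0001,"rx":0,"ry":0,"rz":0}]'
```

```text
clock: 9.4
position: [456.3, -23.1, 86.2]
eef_rot: [-0.0, 0.175, 0.985, 0.0]
ft_force: [-1.7, -0.6, 9.7]
width: 0.6
grip_force: 5.3
```

The hard stop is reached: z holds at 86.2 and the force has risen to about 9 N. Now I'll withdraw straight up.

```bash
python3 -m pendant '[{"gripper":0,"tx":0,"ty":0,"tz":-0.001,"rx":0,"ry":0,"rz":0},{"gripper":0,"tx":0,"ty":0,"tz":-0.003,"rx":0,"ry":0,"rz":0},{"gripper":0,"tx":0,"ty":0,"tz":-0.006,"rx":0,"ry":0,"rz":0},{"gripper":0,"tx":0,"ty":0,"tz":-0.015,"rx":0,"ry":0,"rz":0},{"gripper":0,"tx":0,"ty":0,"tz":-0.03,"rx":0,"ry":0,"rz":0}]'
python3 -m pendant '[{"gripper":0,"tx":0,"ty":0,"tz":-0.03,"rx":0,"ry":0,"rz":0},{"gripper":0,"tx":0,"ty":0,"tz":-0.06,"rx":0,"ry":0,"rz":0},{"gripper":0,"tx":0,"ty":0,"tz":-0.09,"rx":0,"ry":0,"rz":0},{"gripper":0,"tx":0,"ty":0,"tz":-0.1,"rx":0,"ry":0,"rz":0},{"gripper":0,"tx":0,"ty":0,"tz":-0.1,"rx":0,"ry":0,"rz":0}]'
python3 - <<'E'
import cv2
from h import *
c=ctrl.read_camera("scene")["img"][165:225,175:255,::-1]
cv2.imwrite("pics/s3.png",cv2.resize(c,(800,600),interpolation=cv2.INTER_CUBIC))
E
```

```text
clock: 9.9
position: [455.7, -23.1, 116.1]
eef_rot: [-0.001, 0.175, 0.985, -0.0]
ft_force: [0.5, -0.1, 0.1]
width: 0.4
grip_force: 0.0
clock: 10.4
position: [457.0, -23.2, 217.3]
eef_rot: [0.001, 0.175, 0.985, 0.0]
ft_force: [-0.2, 0.7, -0.5]
width: 0.4
grip_force: 0.0
```

View pics/s3.png

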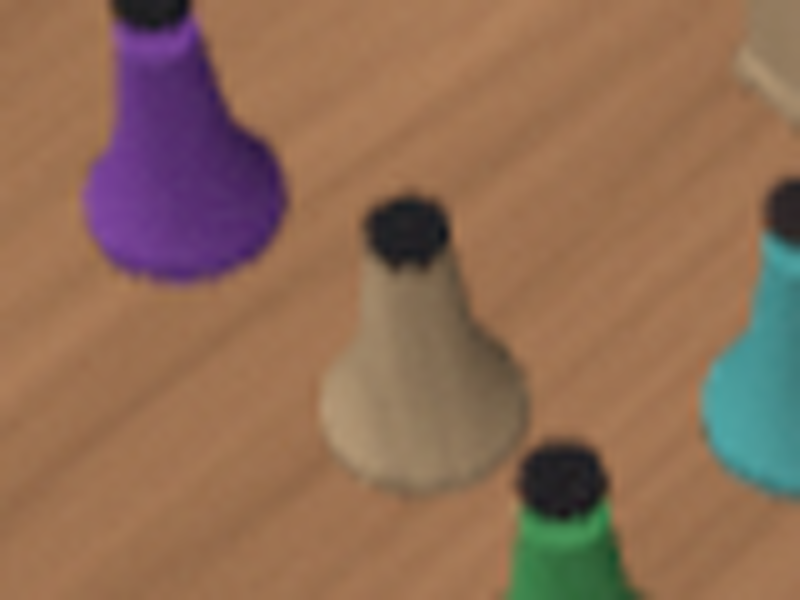

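The tip at (407,230) now sits flush on the wood, and the heel's foot at (423,400) is unmoved and upright.

```bash
python3 -c "
from workcell import ctrl
print(ctrl.finish_job())"
```

```text
the job is handed in; nothing more can be done
None
```

The tall heel's tip is pressed home onto the wood (highest force read about 10 N), the heel stands where it was, the fingers are withdrawn, and the job is handed in; no verdict was returned.

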